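Zero the grind setting of a coffee grinder with a pen

TASK

The coffee grinder has just been cleaned, so its grind setting must be zeroed: turn the dial on top clockwise all the way to its stop and, with the dial there, push the small recessed button in its front fully in with the tip of the pen, then let it spring back (do not press it at any other dial setting). Finish with the dial backed off exactly five clicks from the stop and the pen lying on the notepad again, well on it. Work gently and leave the blue-banded mug, the jam jar, timer, keys and teaspoon where they are.

Things in the scene. Friction and masses are not known exactly. Their poses are not given: they have to be found in the camera images.
- grinder: White coffee grinder, black front; 160 deep (x), 118 wide (y), 226 high; fixed. Origin: centre of underside; x from front to back. Flat front of the head at x = -80, z 112 to 186; flat top z = 186. On top: the dial (axis x = -36, y = 0) and behind it a round bean hopper (centre x = 45, radius 32, top z = 220). It stands at the left or right of the worktop, turned up to 20 degrees.
- grind_dial (a joint): Grind dial on top of the grinder, upright axis. 0 = hard fine stop; grows counter-clockwise from above (clockwise is towards the stop), to 2.618. It snaps to a click every 15 degrees (0.2618 rad; 0 is one), about 0.1 N m; five clicks off the stop = 1.309. Starts 3 to 6 clicks off. Red line on its bar points to the front at the stop, where the ring below has a red tick; a black tick per click.
- dial_grip (a point): On the dial's axis, at half the height of its grip, 213 above the worktop; its x axis turns with the dial and runs along the grip, away from the red mark. Grip: black upright bar, 48 long (x), 16 wide (y), from 15 below this point (top of its round 53 mm skirt) to 13 above it (226 above the worktop); pinch it across its width from above.
- zero_button (a joint): Travel of the spring button in the recess, in m: 0 out, 0.004 fully in; it takes about 1.5 N to start and 4.5 N at the bottom.
- button_face (a point): Centre of the orange button's face (12 mm across), which stands 6 mm inside the recess when out and moves with it. Axes as the grinder's: it is pushed along +x.
- recess_mouth (a point): Centre of the mouth of the recess in the grinder's front face: a round 14 mm hole in a thin steel bezel, 30 right of the front's middle as seen from in front (grinder y = -30), 150 above the worktop. Axes as the grinder's.
- pen: Black ball pen, 145 long, 12 wide over its clip, 9 high as it lies, 12 g, loose, lying on the notepad. Origin: on its underside, at the middle of its length; its y axis runs along the pen towards the writing tip, z up as it lies at the start. To press, it can be held level, across its middle, the tip ahead.
- pen_tip (a point): The pen's writing tip, on its centre line, 71.5 from the origin along the pen's y and 4.5 above its underside.
- notepad: White lined notepad, 170 long (its x), 120 wide (its y), 10 thick, wire binding along its +x end (rings 2 higher), fixed to the worktop. Origin: centre of its underside.
- mug_table: Bystander: white mug with blue bands, 84 across, 118 over the handle, 101 high, standing between grinder and notepad or in front of them. Origin: underside.
- kitchen_timer: Bystander: red and white kitchen timer, 63 across, 48 high. Origin: underside.
- jam_jar: Bystander: jam jar with a pale lid, 61 across, 100 high, standing between the mug and the timer. Origin: underside.
- keys: Bystander: bunch of keys with a red tag, 84 x 118, 8 high. Origin: underside.
- teaspoon: Bystander: teaspoon, 132 x 26, 9 high. Origin: underside.

How it is judged:
On the way, in this order (a step that is already met when the one before it is completed fails the run):
1. The dial is turned clockwise to its stop (within 0.06 rad) (value of joint grind_dial below 0.06 rad), for 0.2 s.
2. With the dial still at its stop (within 0.1 rad), the button is pushed in (more than 3 of its 4 mm) by the pen's tip (tip within 8 mm of the button's face) (value of joint grind_dial below 0.1 rad and value of joint zero_button above 0.003 m and distance between pen_tip and button_face below 0.008 m), for 0.1 s.
At the end, for the whole second after the job is handed in: The dial stands five clicks (1.309 rad, within 0.1) from its stop, the button is out again (within 1 mm), and the pen lies level (within about 10 degrees) and at rest on the notepad, the middle of the pen over the pad and at least 10 mm inside its edges (value of joint grind_dial between 1.209 and 1.409 rad and value of joint zero_button below 0.001 m and x of pen in the frame of notepad between -0.075 and 0.075 m and y of pen in the frame of notepad between -0.05 and 0.05 m and z of pen in the frame of notepad between 0.004 and 0.028 m and angle between pen's own y axis and vertical between 1.4 and 1.74 rad and linear speed of pen below 0.02 m/s); the robot touches nothing.
It fails at once if The button is pushed in (more than half its travel) while the dial is more than 0.2 rad from its stop (value of joint zero_button above 0.002 m and value of joint grind_dial above 0.2 rad).
It fails at once if The pen is jammed against the grinder with more than 30 N (contact force between pen and grinder above 30 N).
It fails at once if The blue-banded mug, the jam jar, the timer, the keys or the teaspoon is moved by more than 20 mm (distance of any of mug_table, kitchen_timer, keys, teaspoon, jam_jar from where it was at the start of the episode above 0.02 m).
It also fails if it takes over 70 s, if anything falls off the work surface, if the arm or the gripper's body presses on something with over 40 N, if the wrist force passes 120 N, or if a joint passes its speed limit or range.

ROBOT

A 7-joint arm with a two-finger parallel gripper is mounted at the origin on a cart in front of the work surface, level with it; the furniture and walls round the work are solid. World frame = base frame: x ahead of the robot, y to its left, z up, the work surface at z = 0. Lengths are in m, angles in rad, forces in N, time in s.
With the tool pointing down it reaches from about 0.425 to 0.95 m from the base axis. Payload 4.7 kg.
Tool frame: the origin (TCP) lies between the finger pads; the fingertips stand 19 mm ahead of it and the grasp point (between the pads) is the TCP (arm.tips_ahead is the distance from the TCP to the fingertips, in m); z points along the fingers, y is the line along which they close (so a half turn about z gives the same grasp; the last joint's range is limited). The gripper opens to 85 mm and grips with 20 to 120 N. Pads are 22 mm wide; open, the fingers measure 114 mm over their backs; the gripper's body (76 mm by 85 mm) begins 54 mm behind the grasp point. The pads swing forward as they close: fully open they stand 13 mm farther back than shut.
Start: joints at [1.093, 0.469, -0.049, 1.532, 0.024, 1.141, -0.082], TCP at [0.293, -0.608, 0.25] pointing down, gripper open.
Joint ranges: [-2.59, 2.59], [-0.33, 1.99], [-1.39, 1.29], [0.1, 2.45], [-1.04, 4.18], [0.21, 1.99], [-2.66, 2.66]. Speed limits (rad/s): [2.57, 2.57, 3.14, 3.14, 3.14, 3.14, 3.14].

INTERFACE

Orientations are given as a unit quaternion [w, x, y, z].
In Python, from cell import arm, release, grab, grab_frame, camera_info, order gives the robot as it stands. Calls block until the motion is done:
- arm.move_to(position, orientation): joint-space move of the TCP to a pose.
- arm.servo_line(position, rate=0.15, ori=None, contact_N=None): straight line of the TCP; ori=None keeps the orientation; rate is the mean speed in m/s. With contact_N (N) it stops when the force on the tool has changed by that much, and returns True; else False.
- arm.move_j(angles): joint-space move.
- release() and grab(strength=None): open the fingers fully, or close them until they stop; strength is the grip in N (None keeps the last).
- arm.wait(seconds).
- arm.inverse_kinematics(position, orientation): joint angles nearest the present ones, or None.
- grab_frame(name): name is "scene" or "top" or "wrist"; returns (picture, depth): 480x640x3 uint8, red, green, blue; 480x640 float32, m along the optical axis (not along the pixel's ray), 0 where there is no reading.
- camera_info(name): a dict with "vfov" (degrees; the focal length in pixels is half the picture's height over the tangent of half this angle, whatever the lens; pixels are square), "cx", "cy" (the principal point, pixels), "world_to_cam" (4x4, takes a point from world to camera coordinates). Camera axes: x right, y up, looking along -z (the intrinsics and any distortion apply to the point x, -y, -z); pixel columns grow to the right and rows downward; lengths in m; the calibration is good to about 2 mm. A picture is of the moment at which its call begins: read the wrist's pose just before it. camera_info takes no time and is no camera call; for the wrist camera it gives the pose at the moment of the call.
A pose or a line that the arm cannot do raises arm.PlanningError and nothing moves.
- order.job_done(): hands the job in; it is judged then, once.
Readings, each from a call of its own:
- arm.get_t(): time.
- arm.get_q(): joint angles.
- arm.get_joint_velocities(): joint speeds.
- arm.get_joint_efforts(): joint torques, N m.
- arm.get_eef_pos(): TCP position.
- arm.get_tcp_rot(): TCP orientation.
- arm.get_contact_force(): force on the tool from outside, world axes, zero at the start.
- arm.get_wrist_torque(): the same for the moment, N m.
- arm.get_gripper_width(): finger opening in m.
- arm.get_finger_force(): force on a finger pad.
Only numpy, scipy, OpenCV 4.12 (cv2) and the standard library are available. Lean on these libraries where they do the work, as an engineer would, in place of code of your own. Each camera call takes 0.05 s, during which the arm holds its last target. There are 200 camera calls.

## Working session

There is one attempt and no reset: what is moved stays moved. The work goes in short steps, each a Python script; the robot and the scene stay as the last script left them, time stands still between calls to the robot, and variables do not carry over. Pictures are saved under pics/ and viewed, at most 10 in all, crops included, and the job is handed in when it is done.

```bash
ls; mkdir -p pics; python3 - <<'E'
from cell import *
import cv2,numpy as np
for n in("scene","top"):
    im,d=grab_frame(n); cv2.imwrite(f"pics/{n}0.png",im[:,:,::-1]); np.savez(f"{n}0.npz",im=im,d=d)
    c=camera_info(n); print(n,c)
print(arm.get_t())
E
```

```text
pics
scene {'vfov': 42.651835010383955, 'cx': 317.37622786879456, 'cy': 239.24550613571563, 'world_to_cam': array([[ 9.99627073e-01,  1.40013100e-02,  2.34452098e-02,
        -5.32357159e-01],
       [-2.72986693e-02,  5.34529497e-01,  8.44708825e-01,
        -1.36098199e-01],
       [-7.05126041e-04, -8.45033834e-01,  5.34712373e-01,
        -1.27331562e+00],
       [ 0.00000000e+00,  0.00000000e+00,  0.00000000e+00,
         1.00000000e+00]])}
top {'vfov': 45.11134349057767, 'cx': 324.60263645961646, 'cy': 238.29314412471115, 'world_to_cam': array([[-0.01411904, -0.99987251,  0.00745738,  0.05718812],
       [ 0.99822568, -0.01366354,  0.05795513, -0.55156703],
       [-0.05784585,  0.00826242,  0.99829134, -1.21900915],
       [ 0.        ,  0.        ,  0.        ,  1.        ]])}
0.1
```

View pics/scene0.png

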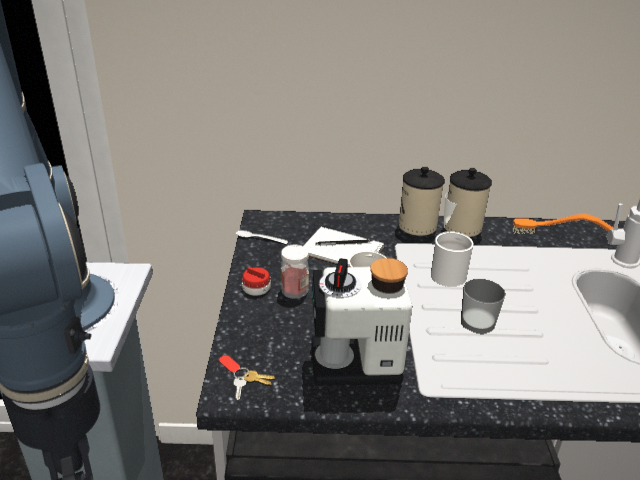

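View pics/top0.png

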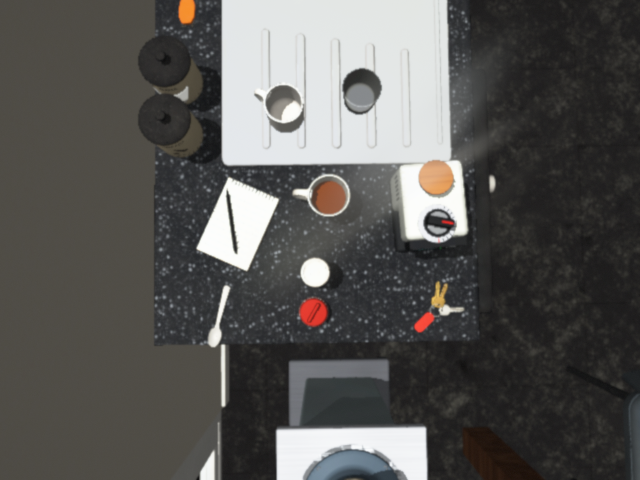

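The scene view shows the grinder around (360,330) and the pen on the pad around (345,242). In the top view the grinder is at (433,205), its dial at (439,224) with the red mark pointing right (about 6 clicks off the stop). The pen runs from (229,190) to (237,253) on the pad. I'll measure these next.

```bash
cat > h.py <<'E'
from cell import *
import cv2,numpy as np
from scipy.spatial.transform import Rotation as R
def K(c): return 240/np.tan(np.radians(c['vfov'])/2)
def ray(c,u,v):
    M=c['world_to_cam']; f=K(c)
    d=np.array([(u-c['cx'])/f,-(v-c['cy'])/f,-1.])
    return -M[:3,:3].T@M[:3,3], M[:3,:3].T@d
def onz(c,u,v,z):
    o,d=ray(c,u,v); return o+d*(z-o[2])/d[2]
def proj(c,p):
    q=c['world_to_cam'][:3,:3]@np.asarray(p)+c['world_to_cam'][:3,3]; f=K(c)
    return c['cx']-f*q[0]/q[2], c['cy']+f*q[1]/q[2]
def cloud(c,d):
    v,u=np.mgrid[:480,:640]; f=K(c)
    P=np.stack([(u-c['cx'])/f*d,-(v-c['cy'])/f*d,-d],-1)
    M=c['world_to_cam']; return (P-M[:3,3])@M[:3,:3]
def quat(Rm):
    q=R.from_matrix(Rm).as_quat(); return [q[3],q[0],q[1],q[2]]
E
python3 - <<'E'
from h import *
z=np.load('top0.npz'); im,d=z['im'],z['d']; c=camera_info('top'); P=cloud(c,d)
hsv=cv2.cvtColor(im,cv2.COLOR_RGB2HSV)
def comp(m,u,v,name,zz=None):
    n,l,s,ce=cv2.connectedComponentsWithStats(m.astype(np.uint8)); k=l[v,u]
    if k==0: print(name,'none');return
    mm=l==k; cnt=max(cv2.findContours(mm.astype(np.uint8),0,2)[0],key=cv2.contourArea)
    hz=np.median(P[mm][:,2]); w=np.array([onz(c,*p[0],zz or hz)[:2] for p in cnt],np.float32)
    r=cv2.minAreaRect(w); print(name,'z',hz.round(3),'rect',np.round(r[0],4),np.round(r[1],4),round(r[2],1),'circ',cv2.minEnclosingCircle(w)); return mm
comp((hsv[...,0]<20)&(hsv[...,1]>120)&(P[...,2]>.2),436,178,'hopper')
comp((abs(P[...,2]-.186)<.012),410,220,'top',.186)
comp((abs(P[...,2]-.186)<.008)&(im.min(2)>150),410,220,'topwhite',.186)
pad=(im.min(2)>130)&(P[...,2]<.03)
pad=cv2.morphologyEx(pad.astype(np.uint8),cv2.MORPH_CLOSE,np.ones((9,9)))
comp(pad,250,220,'pad',.01)
pen=(im.max(2)<90)&(np.hypot(*(np.mgrid[:480,:640]-np.array([222,233])[:,None,None]))<40)
comp(pen,*[(u,v) for v in range(215,230) for u in range(225,240) if pen[v,u]][0],'pen',.0145)
red=(hsv[...,1]>150)&((hsv[...,0]<8)|(hsv[...,0]>172))&(P[...,2]>.19)
vv,uu=np.nonzero(red); print('redmark',onz(c,uu.mean(),vv.mean(),.226))
dk=(im.max(2)<100)&(P[...,2]>.19);vv,uu=np.nonzero(dk|red); print('dial z',np.median(P[dk|red][:,2]))
bar=(P[...,2]>.215)&(P[...,2]<.24)&(hsv[...,0]>-1)
vv,uu=np.nonzero(bar&(np.abs(np.mgrid[:480,:640][0]-224)<16)); 
w=np.array([onz(c,a,b,.226)[:2] for a,b in zip(uu,vv)],np.float32)
if len(w): print('bar',len(w),cv2.minAreaRect(w))
for n,(u,v) in dict(mug=(330,195),jar=(315,272),timer=(314,312),keys=(430,310),spoon=(218,320),can1=(165,120)).items(): print(n,P[v,u].round(3))
a=cv2.resize(im[150:260,385:485],None,fx=4,fy=4,interpolation=2); b=cv2.resize(im[170:280,190:290],None,fx=4,fy=4,interpolation=2)
cv2.imwrite('pics/c1.png',np.hstack([a,b])[:,:,::-1])
cw=camera_info('wrist'); T=cw['world_to_cam']; o=-T[:3,:3].T@T[:3,3]
q=arm.get_tcp_rot(); Rt=R.from_quat([q[1],q[2],q[3],q[0]]).as_matrix()
print('wrist cam in tool',Rt.T@(o-arm.get_eef_pos()),Rt.T@T[:3,:3].T, cw['vfov'],q)
E
```

```text
hopper none
top z 0.185 rect [ 0.6027 -0.1511] [0.1584 0.1169] 4.1 circ ((0.602020800113678, -0.15076930820941925), 0.09443771094083786)
topwhite z 0.185 rect [ 0.6071 -0.1506] [0.1492 0.1166] 3.7 circ ((0.6119574904441833, -0.15007926523685455), 0.08644876629114151)
pad z 0.003 rect [0.7814 0.0378] [0.5695 0.5924] 89.4 circ ((0.8051974773406982, 0.04875693470239639), 0.3861900269985199)
pen z 0.017 rect [0.5902 0.2486] [0.1262 0.0057] 7.8 circ ((0.5902131795883179, 0.2482752799987793), 0.06319401413202286)
redmark [ 0.55102489 -0.15409925  0.226     ]
dial z 0.44475535855999343
bar 410 ((0.5665003657341003, 0.12322694063186646), (0.6050366163253784, 0.05327654257416725), 89.2154541015625)
mug [0.639 0.038 0.064]
jar [0.481 0.07  0.1  ]
timer [0.398 0.074 0.052]
keys [ 0.396 -0.175 -0.   ]
spoon [0.382 0.279 0.01 ]
can1 [0.778 0.356 0.144]
wrist cam in tool [ 0.07523797 -0.00040815 -0.12392737] [[ 7.71416160e-04  9.57862622e-01  2.87225698e-01]
 [ 9.99999127e-01 -4.30779715e-04 -1.24914902e-03]
 [-1.07278215e-03  2.87226411e-01 -9.57862119e-01]] 64.96646935039605 [-8.38989999e-04  9.74927529e-01  2.22520912e-01 -2.31777536e-04]
```

View pics/c1.png

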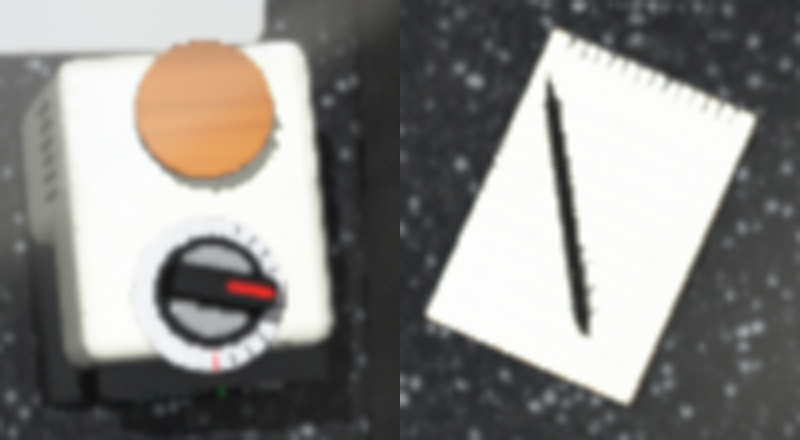

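Pen tip is the upper (+x) end at top-view px (227,190), with the tail at (236,254). The pad's wire end is at upper right, and the dial's red mark points right and slightly towards the front. Next I'll refine the dial and pen fits and check reach.

```bash
cat >> h.py <<'E'
gc=np.array([.6027,-.1511]); gy=np.radians(4.1)
def g2w(x,y,z): return np.array([gc[0]+x*np.cos(gy)-y*np.sin(gy),gc[1]+x*np.sin(gy)+y*np.cos(gy),z])
def down(a): # tool down, tool x at world yaw a
    x=np.array([np.cos(a),np.sin(a),0]); z=np.array([0,0,-1.]); return quat(np.stack([x,np.cross(z,x),z],1))
E
python3 - <<'E'
from h import *
z=np.load('top0.npz'); im,d=z['im'],z['d']; c=camera_info('top')
hsv=cv2.cvtColor(im,cv2.COLOR_RGB2HSV)
v,u=np.mgrid[:480,:640]
def W(m,zz): return np.array([onz(c,a,b,zz)[:2] for b,a in zip(*np.nonzero(m))],np.float32)
box=lambda a,b,e,f:(u>=a)&(u<e)&(v>=b)&(v<f)
redm=box(438,217,460,230)&(hsv[...,1]>140)&(im[...,0]>110)
w=W(redm,.226); e,V=np.linalg.eigh(np.cov(w.T)); print('red',w.mean(0),np.degrees(np.arctan2(*V[::-1,1])),len(w))
tick=box(434,236,445,245)&(im[...,0]>im[...,1].astype(int)+30); print('tick',W(tick,.188).mean(0) if tick.any() else None)
print('dial axis pred',g2w(-.036,0,0), 'hopper pred',g2w(.045,0,0))
org=box(415,155,458,200)&(hsv[...,0]<22)&(hsv[...,1]>110); print('hopper',cv2.minEnclosingCircle(W(org,.22)))
dk=box(420,205,460,240)&(im.max(2)<75); ww=W(dk|redm,.198); print('skirt',cv2.minEnclosingCircle(ww))
pad=cv2.morphologyEx((box(190,172,282,276)&(im.min(2)>140)).astype(np.uint8),cv2.MORPH_CLOSE,np.ones((9,9)))
print('pad',cv2.minAreaRect(W(pad>0,.010)))
pen=box(200,180,262,262)&(im.max(2)<110)&(cv2.erode(pad,np.ones((3,3)))>0)
w=W(pen,.0145);e,V=np.linalg.eigh(np.cov(w.T));ax=V[:,1]*np.sign(V[0,1]); t=(w-w.mean(0))@ax
print('pen',w.mean(0),'yaw',np.degrees(np.arctan2(ax[1],ax[0])),t.min(),t.max(),'mid',w.mean(0)+ax*(t.min()+t.max())/2)
np.set_printoptions(precision=2,suppress=True)
dp=g2w(-.036,0,.230); bf=g2w(-.08,-.03,.15)
for n,p,aa in[('dial',dp,[94,79,4,-4,-86,-101,184,189]),('pen',[.59,.249,.03],[8,188]),('press',bf+[-.075,0,.015],[4,184])]:
    for a in aa: print(n,a,arm.inverse_kinematics(list(p),down(np.radians(a))))
E
```

```text
red [ 0.56625134 -0.16743861] 78.94657452228647 39
tick [ 0.5359052 -0.1585535]
dial axis pred [ 0.56679213 -0.15367391  0.        ] hopper pred [ 0.64758484 -0.14788262  0.        ]
hopper ((0.6468068957328796, -0.15018442273139954), 0.029741548001766205)
skirt ((0.558562159538269, -0.16447699069976807), 0.036679457873106)
pad ((0.5773657560348511, 0.21510376036167145), (0.1665652096271515, 0.17050427198410034), 65.63397216796875)
pen [0.58782846 0.24835716] yaw 7.793824462309424 -0.0628511782162165 0.06757969943259012 mid [0.59017088 0.24867778]
dial 94 [ 0.59  0.39 -0.52  1.75  0.22  1.06  0.06]
dial 79 [ 0.55  0.38 -0.47  1.75  0.2   1.05 -0.18]
dial 4 [ 0.36  0.36 -0.22  1.76  0.09  1.03 -1.39]
dial -4 [ 0.34  0.35 -0.19  1.76  0.08  1.03 -1.52]
dial -86 [-0.58  0.55  1.12  1.81 -0.55  1.13 -2.35]
dial -101 [-0.58  0.55  1.12  1.81 -0.55  1.13 -2.61]
dial 184 [ 0.75  0.45 -0.75  1.74  0.34  1.09  1.54]
dial 189 [ 0.76  0.45 -0.77  1.74  0.35  1.09  1.61]
pen 8 [-0.18  0.7  -0.4   1.77  0.37  0.75 -2.21]
pen 188 [-0.04  0.75 -0.62  1.76  0.58  0.82  0.78]
press 4 [ 0.48  0.28 -0.2   2.05  0.08  0.82 -1.27]
press 184 [ 0.92  0.36 -0.74  2.03  0.31  0.87  1.64]
```

```bash
python3 - <<'E'
from h import *
arm.move_to([.585,-.235,.37],down(np.radians(83)))
arm.wait(.3)
c=camera_info('wrist'); im,d=grab_frame('wrist'); np.savez('w1.npz',im=im,d=d,c=c)
cv2.imwrite('pics/w1.png',im[:,:,::-1]); print(arm.get_t(),arm.get_eef_pos(),arm.get_q(),arm.get_wrist_torque(),arm.get_contact_force())
for p in(g2w(-.036,0,.226),g2w(.045,0,.22),g2w(-.08,.059,.186),g2w(-.08,-.059,.186),g2w(.08,.059,.186),g2w(.08,-.059,.186)): print(proj(c,p))
E
```

```text
2.225 [ 0.58486773 -0.23541064  0.36988002] [ 0.61176715  0.3514579  -0.40788159  1.46192333  0.14020326  1.35721118
  0.07356861] [-0.02104552  0.04438528  0.00012277] [-1.27249313 -0.08288442 -0.33649684]
(np.float64(274.5939731459642), np.float64(122.56867876344756))
(np.float64(391.66322305147435), np.float64(98.62206726080674))
(np.float64(204.53432030125418), np.float64(53.39565989638382))
(np.float64(244.1733999758057), np.float64(207.4345922636471))
(np.float64(419.8334699489909), np.float64(6.036968467366165))
(np.float64(436.86779723107037), np.float64(169.68127824586134))
```

View pics/w1.png

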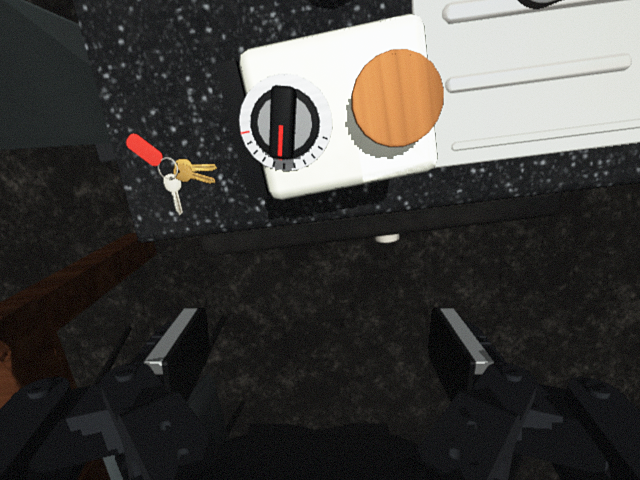

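The wrist view shows the dial bar at (283,118) with the red mark to (281,155), the hopper cap at (397,97), and the ring's red tick at (245,132). There are about 5 ticks between the tick and the mark, so I'll refine the grinder pose from this view.

```bash
python3 - <<'E'
from h import *
z=np.load('w1.npz',allow_pickle=True); im=z['im'];d=z['d'];c=z['c'].item()
hsv=cv2.cvtColor(im,cv2.COLOR_RGB2HSV); v,u=np.mgrid[:480,:640]; P=cloud(c,d)
box=lambda a,b,e,f:(u>=a)&(u<e)&(v>=b)&(v<f)
def W(m,zz): return np.array([onz(c,a,b,zz)[:2] for b,a in zip(*np.nonzero(m))],np.float32)
print('cx',c['cx'],c['cy'],K(c))
org=box(345,40,450,150)&(hsv[...,0]<22)&(hsv[...,1]>110)
cn=max(cv2.findContours(org.astype(np.uint8),0,1)[0],key=len); E=cv2.fitEllipse(cn); print('hopper',E,onz(c,*E[0],.22), 'depth z',np.median(P[org][:,2]))
bar=box(255,75,315,165)&(P[...,2]>.215); w=W(bar,.226); r=cv2.minAreaRect(w); print('bar',len(w),r, np.median(P[bar],0))
red=box(270,115,295,160)&(hsv[...,1]>150)&(im[...,0]>120); w=W(red,.226);e,V=np.linalg.eigh(np.cov(w.T));print('red',w.mean(0),np.degrees(np.arctan2(*V[::-1,1])))
tick=box(236,120,256,145)&(im[...,0]>im[...,1].astype(int)+60); print('tick',W(tick,.188).mean(0),tick.sum())
ring=box(235,70,335,176)&(im.max(2)<110)&(P[...,2]>.19)&(P[...,2]<.235)
cn=max(cv2.findContours(ring.astype(np.uint8),0,1)[0],key=len);E=cv2.fitEllipse(cv2.convexHull(cn));print('skirt',E,onz(c,*E[0],.197))
top=(abs(P[...,2]-.186)<.01); n,l,s,ce=cv2.connectedComponentsWithStats(top.astype(np.uint8)); k=l[180,330]
w=W(l==k,.186);print('top',cv2.minAreaRect(w))
w=W((l==k)&(im.min(2)>150),.186);print('white',cv2.minAreaRect(w), 'zmed',np.median(P[l==k][:,2]))
print('rect by depth',cv2.minAreaRect(P[l==k][:,:2].astype(np.float32)))
z=np.load('top0.npz');c=camera_info('top');im=z['im'];P=cloud(c,z['d'])
top=(abs(P[...,2]-.186)<.01)&box(380,140,480,260); n,l,s,ce=cv2.connectedComponentsWithStats(top.astype(np.uint8)); k=l[220,410]
print('topcam by depth',cv2.minAreaRect(P[l==k][:,:2].astype(np.float32)))
E
```

```text
cx 318.2872204395792 242.9604605255089 376.96790852111843
hopper ((397.08428955078125, 97.66104125976562), (89.14026641845703, 97.88479614257812), 22.435440063476562) [ 0.65128388 -0.14772111  0.22      ] depth z 0.22030930210567512
bar 1783 ((0.5739147663116455, -0.15230588614940643), (0.05532132834196091, 0.03818807005882263), 84.86761474609375) [ 0.57188343 -0.15352007  0.22642888]
red [ 0.56866765 -0.1652311 ] 79.65595557290979
tick [ 0.538271   -0.15659249] 19
skirt ((284.4018859863281, 122.41606903076172), (68.32634735107422, 74.53030395507812), 169.78456115722656) [ 0.57103597 -0.15361741  0.197     ]
top ((0.6063372492790222, -0.15177412331104279), (0.15609271824359894, 0.11436618864536285), 4.008924961090088)
white ((0.6095157265663147, -0.15133614838123322), (0.1497635543346405, 0.11313562840223312), 4.205038547515869) zmed 0.18596452333951616
rect by depth ((0.6070813536643982, -0.15142503380775452), (0.1601921021938324, 0.11799798905849457), 4.011287212371826)
topcam by depth ((0.6035304069519043, -0.15284372866153717), (0.15944263339042664, 0.11783380806446075), 4.066134929656982)
```

```bash
sed -i 's/^gc=.*/gc=np.array([.605,-.1517]); gy=np.radians(4.05)/' h.py; python3 - <<'E'
from h import *
np.set_printoptions(precision=3,suppress=True)
D=np.array([.5695,-.154,.233]); a=gy+np.radians(75)
arm.move_to([D[0],D[1],.30],down(a)); arm.wait(.2)
print('F',arm.get_contact_force(),arm.get_wrist_torque())
print('hit',arm.servo_line(list(D),rate=.06,contact_N=6), arm.get_eef_pos())
grab(30); arm.wait(.2); print('w',arm.get_gripper_width(),'F',arm.get_contact_force(),arm.get_wrist_torque(),arm.get_eef_pos(),arm.get_finger_force(),arm.get_t())
E
```

```text
F [ 0.417 -0.404 -0.029] [-0.015 -0.006 -0.036]
hit False [ 0.57  -0.154  0.234]
w 0.01486492276108472 F [-1.42   1.055  1.847] [-0.009  0.263 -0.049] [ 0.569 -0.154  0.233] 32.34638571739197 5.0333
```

```bash
python3 - <<'E'
from h import *
np.set_printoptions(precision=3,suppress=True)
q=np.array(arm.get_q()); q0=q[6]
t0=np.array(arm.get_wrist_torque())
for k in [15,30,45,60,70,75,77,79,81]:
    q[6]=q0-np.radians(k); arm.move_j(list(q)); arm.wait(.15)
    T=np.array(arm.get_wrist_torque()); print(k,arm.get_eef_pos(),T,arm.get_contact_force(),arm.get_q()[6]-q0)
    if k>=75 and abs(T[2]-t0[2])>.5: break
arm.wait(.3)
im,d=grab_frame('top'); c=camera_info('top'); print(arm.get_t())
E
```

```text
15 [ 0.57  -0.154  0.233] [-0.106 -0.184 -0.027] [ 2.276 -0.411  0.57 ] -0.2601473792773018
30 [ 0.57  -0.154  0.233] [-0.276 -0.743  0.026] [ 2.677 -1.41  -1.173] -0.5215669085900523
45 [ 0.57  -0.154  0.233] [-0.47  -1.082 -0.131] [ 4.915 -2.182 -1.702] -0.7813550365973696
60 [ 0.57  -0.155  0.233] [-0.594 -1.148 -0.12 ] [ 5.785 -1.951 -2.811] -1.0431612375412729
70 [ 0.57  -0.155  0.233] [-0.695 -1.198 -0.049] [ 5.111 -2.543 -2.803] -1.2174547197690853
75 [ 0.57  -0.155  0.233] [-0.719 -1.249 -0.117] [ 5.567 -2.993 -2.922] -1.3049192444025364
77 [ 0.57  -0.155  0.233] [-0.745 -1.175  0.415] [ 5.015 -4.091 -1.512] -1.3383788735489655
79 [ 0.57  -0.155  0.233] [-0.85  -1.194  0.901] [ 5.026 -3.994 -3.273] -1.3720216351759151
9.0583
```

```bash
python3 - <<'E'
from h import *
np.set_printoptions(precision=3,suppress=True)
q=np.array(arm.get_q()); q[6]+=np.radians(2.5); arm.move_j(list(q))
print(arm.get_wrist_torque(),arm.get_q()[6])
release(); p=arm.get_eef_pos(); arm.servo_line([p[0],p[1],.32],rate=.15)
arm.move_to([.68,.265,.28],down(np.radians(188))); arm.wait(.3)
c=camera_info('wrist'); im,d=grab_frame('wrist'); np.savez('w2.npz',im=im,d=d,c=c); cv2.imwrite('pics/w2.png',im[:,:,::-1])
im,d=grab_frame('top'); np.savez('t2.npz',im=im,d=d); print(arm.get_t())
ct=camera_info('top'); hsv=cv2.cvtColor(im,cv2.COLOR_RGB2HSV); m=(hsv[...,1]>140)&(im[...,0]>110)&((hsv[...,0]<8)|(hsv[...,0]>172))
m[:205]=0;m[250:]=0;m[:,:415]=0;m[:,465:]=0
w=np.array([onz(ct,a,b,.226)[:2] for b,a in zip(*np.nonzero(m))]);e,V=np.linalg.eigh(np.cov(w.T));print('red',w.mean(0),np.degrees(np.arctan2(*V[::-1,1])),len(w))
E
```

```text
[-0.315 -0.711  0.224] -1.4824775980731932
13.0417
red [ 0.557 -0.157] -173.8491715086345 39
```

View pics/w2.png

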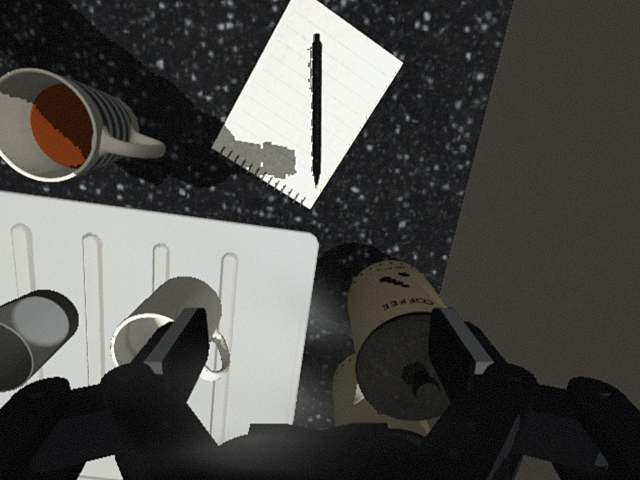

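The dial's red mark now points to the front at the stop (within about 2°). The wrist view shows the pen from its tail at (317,34) to its tip at (317,187), with the clip on the left of the tail half. The pad's corners are at (292,0), (403,65), (312,208) and (213,150).

```bash
python3 - <<'E'
from h import *
z=np.load('w2.npz',allow_pickle=True); im=z['im'];c=z['c'].item()
v,u=np.mgrid[:480,:640]
m=(u>300)&(u<330)&(v>25)&(v<200)&(im.max(2)<70)
n,l,s,ce=cv2.connectedComponentsWithStats(m.astype(np.uint8)); k=1+np.argmax(s[1:,4]); print(s[k])
w=np.array([onz(c,a,b,.0145)[:2] for b,a in zip(*np.nonzero(l==k))]);mu=w.mean(0);e,V=np.linalg.eigh(np.cov(w.T));ax=V[:,1]*np.sign(V[0,1]);t=(w-mu)@ax
ends=mu+ax*t.min(),mu+ax*t.max(); print('pen',ends,t.max()-t.min(),'mid',sum(ends)/2,'yaw',np.degrees(np.arctan2(ax[1],ax[0])))
print('tail,tip',onz(c,317,34,.0145),onz(c,317,187,.0145))
C=np.array([onz(c,*p,.01)[:2] for p in[(292,-2),(403,65),(312,208),(213,150)]]); print('pad corners',C,np.linalg.norm(np.diff(C,axis=0),axis=1),C.mean(0))
ct=camera_info('top'); C=np.array([onz(ct,*p,.01)[:2] for p in[(196.5,249.5),(228.7,177),(279,199.5),(247.5,271)]]); print('top pad',C.mean(0),np.linalg.norm(np.diff(C,axis=0),axis=1))
E
```

```text
[ 312   34   10  150 1109]
pen (array([0.52615136, 0.24214872]), array([0.66222644, 0.26056759])) 0.1373159954806527 mid [0.5941889  0.25135816] yaw 7.708600294408619
tail,tip [0.52611694 0.24243781 0.0145    ] [0.66618606 0.2620007  0.0145    ]
pad corners [[0.49924565 0.2156367 ]
 [0.53996718 0.32730342]
 [0.68969735 0.25990096]
 [0.64433797 0.15217693]] [0.11886    0.16420176 0.1168843 ] [0.59331204 0.2387545 ]
top pad [0.58571277 0.23508834] [0.1704094  0.1191083  0.16757817]
```

```bash
python3 - <<'E'
from h import *
np.set_printoptions(precision=4,suppress=True)
a=np.radians(187.75); p=[.596,.2507]
arm.move_to([*p,.12],down(a)); arm.wait(.2)
print(arm.servo_line([*p,.030],rate=.08,contact_N=6),arm.get_eef_pos(),arm.get_contact_force())
grab(30); arm.wait(.2); print('w',arm.get_gripper_width(),arm.get_finger_force(),arm.get_contact_force(),arm.get_eef_pos())
arm.servo_line([*p,.28],rate=.15); print('w',arm.get_gripper_width())
m=g2w(-.08,-.03,.15); ux=np.array([np.cos(gy),np.sin(gy),0])
pre=m-ux*(.0715+.03)+[0,0,.0155]; b=down(gy+np.pi)
arm.move_to([pre[0],pre[1],.28],b); arm.servo_line(list(pre),rate=.12); arm.wait(.3)
print('pre',pre,arm.get_eef_pos(),'mouth',m,arm.get_t(),arm.get_contact_force())
c=camera_info('wrist')
for n in('top','scene','wrist'):
    im,d=grab_frame(n); np.savez(f'p3{n}.npz',im=im,d=d,c=camera_info(n)); 
    if n=='top': A=cv2.resize(im[200:320,390:490],None,fx=4,fy=4,interpolation=2)
    if n=='scene': B=cv2.resize(im[230:350,250:350],None,fx=4,fy=4,interpolation=2)
    
cv2.imwrite('pics/p3.png',np.hstack([A,B])[:,:,::-1])
E
```

```text
False [0.5963 0.251  0.0306] [ 0.2524 -0.1496  0.1965]
w 0.008189356114724797 29.962719494942576 [ 0.197  -0.5669  2.1022] [0.596  0.2508 0.0301]
w 0.00849330563750846
pre [ 0.4261 -0.1944  0.1655] [ 0.4262 -0.1946  0.1658] mouth [ 0.5273 -0.1873  0.15  ] 21.125 [ 0.5284 -0.2509 -0.1736]
```

View pics/p3.png

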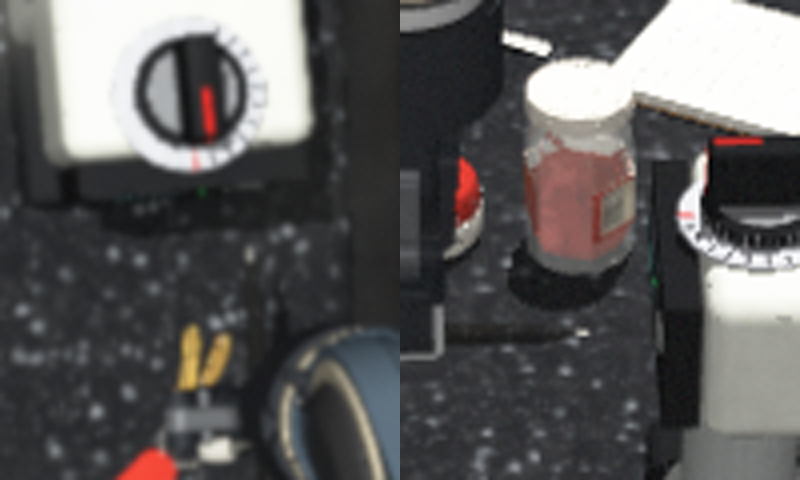

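In the top crop the pale pen tip is at full-image px (452.5,261.5). In the scene crop it is at (297,313), in front of the grinder's black face. I'll triangulate it and compare with the mouth.

```bash
python3 - <<'E'
from h import *
np.set_printoptions(precision=4,suppress=True)
ct,cs=camera_info('top'),camera_info('scene')
(o1,d1),(o2,d2)=ray(ct,452.5,261.8),ray(cs,296.8,313)
s=np.linalg.lstsq(np.stack([d1,-d2],1),o2-o1,rcond=None)[0]; P1,P2=o1+s[0]*d1,o2+s[1]*d2; print('tri',P1,P2)
z=np.load('p3top.npz',allow_pickle=True)['im']; print('on z.15',onz(ct,452.5,261.8,.15))
# pen body centreline in top view
g=z[255:300,440:466].astype(int).sum(2)
for i in range(0,45,5): print(255+i,g[i:i+5].mean(0).astype(int))
t=arm.get_eef_pos()+.0715*np.array([np.cos(gy),np.sin(gy),0]);t[2]=.15;print('nominal tip',t,'px',proj(ct,t),proj(cs,t))
m=g2w(-.08,-.03,.15);print('mouth px',proj(ct,m),proj(cs,m))
E
```

```text
tri [ 0.4964 -0.1916  0.1521] [ 0.4972 -0.1916  0.1521]
on z.15 [ 0.4964 -0.1921  0.15  ]
255 [120 116 112 107 111 121 148 161 153 137 125 119 118 120 120 120 138 173
 198 198 223 272 267 204 158 153]
260 [137 130 130 131 134 142 150 150 153 148 162 243 311 254 189 168 166 182
 185 164 145 143 153 190 250 266]
265 [151 144 140 138 135 136 140 143 148 156 164 158 163 151 142 165 199 210
 173 141 139 145 149 156 169 181]
270 [139 149 159 171 162 160 170 187 181 152 133 119 118 118 124 139 142 141
 121 116 150 152 142 137 139 140]
275 [156 154 178 194 186 200 262 282 241 204 207 165 126 123 125 121 154 190
 161 112  90 107 134 142 144 144]
280 [188 175 219 283 327 315 278 232 194 164 158 134 113 115 111 112 135 138
 103  77  70  78  99 108 106 103]
285 [226 173 234 331 389 409 377 264 180 171 171 149 113 109 112 105 102  97
  82  77  79  83  99 120 146 187]
290 [264 343 402 405 375 295 209 171 176 190 178 146 112  97  91  86  83  82
  87 106 130 148 170 185 220 270]
295 [325 306 231 157 130 121 111 108 114 125 109  91  83  83  82  82  87 117
 163 193 236 319 357 277 205 168]
nominal tip [ 0.4974 -0.1895  0.15  ] px (np.float64(451.1152733734056), np.float64(261.2930090711583)) (np.float64(296.9818685820251), np.float64(313.170628233272))
mouth px (np.float64(449.53226411075707), np.float64(245.60276431363786)) (np.float64(314.79869364338526), np.float64(312.81549226279526))
```

```bash
python3 - <<'E'
from h import *
np.set_printoptions(precision=2,suppress=True)
ux=np.array([np.cos(gy),np.sin(gy),0]); p0=np.array([.4261,-.1944,.1655])+[0,.0007,0]
arm.servo_line(list(p0+ux*.022),rate=.05); arm.wait(.2); f0=np.array(arm.get_contact_force()); print(f0)
for k in range(25,48):
    arm.servo_line(list(p0+ux*k/1000),rate=.02); arm.wait(.08)
    f=np.array(arm.get_contact_force())-f0; F=-f@ux; pr=(np.array(arm.get_eef_pos())-p0)@ux*1000; print(k,round(pr,2),round(F,2),f)
    if F>6: break
arm.wait(.3); f=np.array(arm.get_contact_force())-f0; print('hold',f,arm.get_t())
np.savez('p4.npz',im=grab_frame('scene')[0])
im=grab_frame('top')[0]; s=np.load('p4.npz')['im']
A=cv2.resize(im[200:320,390:490],None,fx=4,fy=4,interpolation=2);B=cv2.resize(s[250:370,250:350],None,fx=4,fy=4,interpolation=2)
cv2.imwrite('pics/p4.png',np.hstack([A,B])[:,:,::-1])
E
```

```text
[0.43 0.15 0.4 ]
25 25.02 0.86 [-0.82 -0.51  0.46]
26 25.99 0.52 [-0.53  0.18  0.05]
27 27.02 -0.12 [ 0.1   0.22 -0.35]
28 28.03 0.44 [-0.44  0.06 -0.28]
29 29.02 0.67 [-0.64 -0.43 -0.47]
30 30.04 0.75 [-0.71 -0.54 -1.13]
31 31.02 0.37 [-0.38  0.16 -0.8 ]
32 32.0 1.34 [-1.25 -1.24 -0.4 ]
33 33.01 -0.01 [-0.01  0.27 -0.33]
34 34.02 0.3 [-0.3  -0.01 -1.49]
35 35.0 0.26 [-0.27  0.15 -0.1 ]
36 35.95 0.78 [-0.79  0.04 -2.  ]
37 36.64 1.69 [-1.73  0.54 -0.68]
38 37.79 2.52 [-2.56  0.45 -0.35]
39 38.8 2.54 [-2.47 -1.04 -1.27]
40 39.81 3.62 [-3.62 -0.07 -0.48]
41 40.83 4.83 [-4.8  -0.63 -0.72]
42 41.64 4.85 [-4.83 -0.46 -1.03]
43 41.99 7.5 [-7.48 -0.55  0.21]
hold [-5.26 -0.63 -0.6 ] 28.75
```

View pics/p4.png

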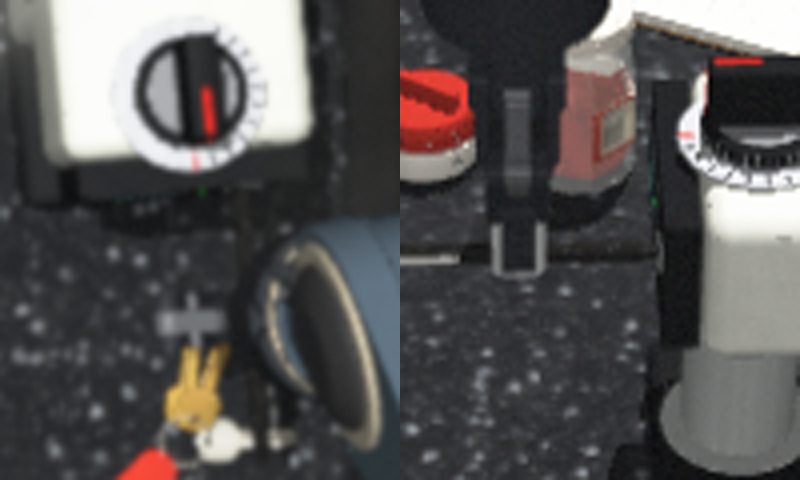

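The force ramp is clean: contact at 36 mm, 1.5 N rising to 4.8 N over 4 mm, then a hard bottom. The pictures show the pen in the recess with the dial at its stop. I'll give it a last short push, then withdraw, return the pen and set the dial.

```bash
python3 - <<'E'
from h import *
np.set_printoptions(precision=3,suppress=True)
ux=np.array([np.cos(gy),np.sin(gy),0]); p0=np.array([.4261,-.1937,.1655])
arm.servo_line(list(p0+ux*.044),rate=.02); arm.wait(.3); print('F',arm.get_contact_force(),arm.get_eef_pos())
arm.servo_line(list(p0),rate=.05); arm.wait(.1); print('F out',arm.get_contact_force(),'w',arm.get_gripper_width())
arm.servo_line([p0[0],p0[1],.28],rate=.15)
p=[.596,.2507]; b=down(np.radians(187.75))
arm.move_to([*p,.28],b); arm.servo_line([*p,.06],rate=.15)
print('hit',arm.servo_line([*p,.0308],rate=.04,contact_N=4),arm.get_eef_pos()); arm.wait(.2)
print('F',arm.get_contact_force(),arm.get_t())
release(); arm.wait(.2); arm.servo_line([*p,.25],rate=.12)
D=np.array([.571,-.154,.233])
arm.move_to([D[0],D[1],.30],down(gy)); arm.wait(.2); f0=arm.get_contact_force()
im,d=grab_frame('top'); cv2.imwrite('pics/pad5.png',cv2.resize(im[160:290,180:300],None,fx=4,fy=4)[:,:,::-1])
print('hit',arm.servo_line(list(D),rate=.06,contact_N=6))
grab(30); arm.wait(.2); print('w',arm.get_gripper_width(),f0,arm.get_contact_force(),arm.get_wrist_torque(),arm.get_q()[6],arm.get_t())
E
```

```text
F [-8.888 -0.401  1.487] [ 0.468 -0.191  0.165]
F out [-0.761 -0.147 -0.464] w 0.008278799331266162
hit True [0.595 0.25  0.03 ]
F [-0.159 -0.24   5.323] 35.7417
hit False
w 0.015043678813246981 [-0.395  0.413  0.437] [ 1.466 -4.133  0.314] [-0.731 -0.052  0.043] -1.0276508724478806 42.6417
```

View pics/pad5.png

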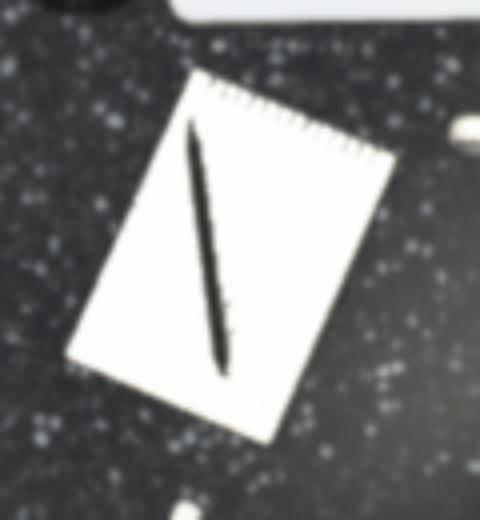

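The pen lies flat on the pad from (192,122) to (223,375) in the crop, with its middle well inside. Now I'll turn the dial back by 75°.

```bash
python3 - <<'E'
from h import *
np.set_printoptions(precision=3,suppress=True)
q=np.array(arm.get_q()); q0=q[6]
for k in [15,30,45,60,75]:
    q[6]=q0+np.radians(k); arm.move_j(list(q)); arm.wait(.1); print(k,arm.get_wrist_torque(),arm.get_contact_force())
release(); p=arm.get_eef_pos(); arm.servo_line([p[0],p[1],.30],rate=.12)
arm.move_to([.585,-.235,.37],down(np.radians(83))); arm.wait(.3)
c=camera_info('wrist'); im,d=grab_frame('wrist'); hsv=cv2.cvtColor(im,cv2.COLOR_RGB2HSV)
v,u=np.mgrid[:480,:640]; red=(u>262)&(u<325)&(v>85)&(v<162)&(hsv[...,1]>150)&(im[...,0]>120)
w=np.array([onz(c,a,b,.226)[:2] for b,a in zip(*np.nonzero(red))]);e,V=np.linalg.eigh(np.cov(w.T));print('red',len(w),w.mean(0),np.degrees(np.arctan2(*V[::-1,1])),arm.get_t())
t=grab_frame('top')[0]; cv2.imwrite('pics/end.png',np.hstack([im[:300],t[60:360]])[:, 0:1280:2][:,:,::-1] if 0 else cv2.resize(np.hstack([im[:250,100:500],t[140:390,150:550]]),(800,250))[:,:,::-1])
E
```

```text
15 [-0.111  0.161  0.062] [-0.209 -1.231  2.32 ]
30 [ 0.498  0.646 -0.047] [-1.719  1.387  3.972]
45 [0.75  0.758 0.162] [-3.124  3.311  5.665]
60 [0.827 1.046 0.142] [-4.118  3.122  4.949]
75 [0.92  1.384 0.047] [-5.61   4.068  7.759]
red 145 [ 0.569 -0.166] 78.91229892682533 47.1833
```

View pics/end.png

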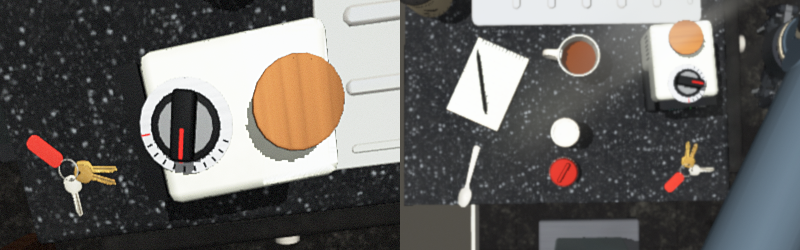

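The red mark reads 78.9° − 4.05° ≈ 75°, which is five clicks. The pen is on the pad and the bystanders haven't moved.

```bash
python3 -c "
from cell import *
print(order.job_done(),arm.get_t())"
```

```text
the job is handed in; nothing more can be done
the job is handed in; nothing more can be done
```

The job is handed in: I turned the dial to its stop, pressed the button fully in with the pen tip, set the dial back to five clicks (measured about 75°), and laid the pen back on the pad, with the bystanders still in place in the last pictures; the interface returned no verdict.

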